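# Pulse the cup blender, held short of its lock

## Task

Pick up the teal blender cup, set it straight down into the blender base so that its three white lugs drop through the three entry slots and it sits fully home, then twist it clockwise against the spring to the orange pulse mark, half-way to the lock, and keep holding it there. Do not turn it on until it clicks into the lock, and finish while still gripping the cup at the pulse mark: it springs back if let go. Leave the drink cup, the tamper and the syrup bottle where they stand.

Things in the scene. Friction and masses are not known exactly. Their poses are not given: they have to be found in the camera images.
- cup_center (a point): Centre of the loose blender cup, on its axis, 59 mm above its underside; z up. Teal cup standing mouth down on its dark blade collar, closed end up, 118 mm tall, 0.22 to 0.45 kg. From 48 to 114 mm above the underside it is a straight cylinder of 60 mm diameter, gripped there from above; below it widens to the collar: lowest 30 mm, 74 mm diameter, 4 mm chamfer at the foot.
- cup_lug (a point): Outer end of one of the cup's three alike white lugs, 44 mm from the axis, 6 mm above the underside. They stand out of the collar, are round-ended, 12 mm wide, 6 mm thick, and lie at 0, 120 and 240 degrees from the x axis of cup_center. White lines above them run up the collar and across the closed end.
- base_mouth (a point): Centre of the open mouth of the fixed steel blender base, at its dark rim, 135 mm above the counter; z up. Base 134 mm across at the foot, 123 mm at the rim. The well is 79 mm across inside the ledges and 22 mm deep, flat floor. When home, the cup's underside rests on that floor, so cup_center lies on the axis 37 mm above this point.
- slot (a point): Middle of one of the three alike entry slots, at rim height, 42 mm from the base's axis. Slots about 20 mm wide, open out to 46.5 mm from the axis, at 0, 120 and 240 degrees from the x axis of base_mouth, between three retaining ledges 11 mm thick. On the rim at each slot's middle is a white entry mark.
- pulse_mark (a point): One of three orange pulse marks on the rim, 54 mm from the axis, 35 degrees clockwise (seen from above) of a slot's middle; red lock marks lie at 70 degrees. Turning the cup clockwise from the slots, the lugs run under the ledges, meet the sprung switch ring after about 15 degrees, stiff detents at about 50, and click past these into the lock at 60.
- pulse_ring (a joint): Turn of the sprung switch ring inside the base, rad, growing clockwise (from above) as the cup's lugs push it. 0 until the cup has turned about 0.26 rad from the slots, then cup turn minus 0.26: about 0.35 at the orange mark, 0.785 where the lock clicks. The return spring pushes with about 0.15 N m at the orange mark and turns the cup back if it is let go.
- drink_cup_center (a point): Centre (half-way up) of an empty clear drink cup with a yellow band, 115 mm tall, 92 mm across the rim. Bystander.
- tamper_center (a point): Centre (half-way up) of a coffee tamper, steel foot 58 mm across, brown wooden handle, 90 mm tall. Bystander.
- syrup_bottle_center (a point): Centre (half-way up) of an orange-brown squeeze bottle with a white nozzle, 62 mm across, 190 mm tall. Bystander.
Things that resemble listed ones, but are neither listed nor needed, are in the scene too. Leave any purple look-alike of the part that bears cup_center alone.

How it is judged:
By the outcome, as a careful person would: the job done as asked, in the order asked, and still so for the second after the job is handed in, while the arm keeps its last pose, push and grip.
It also fails if it takes over 42 s, if anything falls off the work surface, if the arm or the gripper's body presses on something with over 40 N, if the wrist force passes 120 N, or if a joint passes its speed limit or range.

## Robot

A 6-joint arm with a two-finger parallel gripper is mounted at the origin on the work surface. World frame = base frame: x ahead of the robot, y to its left, z up, the work surface at z = 0. Lengths are in mm, angles in rad, forces in N, time in s.
With the tool pointing down it reaches from about 350 to 975 mm from the base axis. Payload 7.1 kg.
Tool frame: the origin (TCP) lies at the very end of the fingers, on their centre line; the grasp point (between the pads) lies 19 mm behind it (ctrl.grip_point_offset is the distance from the TCP to the grasp point, in mm); z points along the fingers, y is the direction in which the jaws open and shut (so a half turn about z gives the same grasp; the last joint's range is limited). The gripper opens to 88 mm and grips with 3 to 60 N. Pads are 20 mm wide; open, the fingers measure 115 mm over their backs; the gripper's body (75 mm by 178 mm) begins 61 mm behind the grasp point.
Start: joints at [-1.263, 0.423, 1.63, -0, 1.089, -0.019], TCP at [200.651, -591.899, 222.675] pointing down, gripper open.
Joint ranges: [-3, 3], [-0.9, 2.11], [0.09, 2.58], [-1.31, 4.45], [0.11, 2.69], [-2.54, 2.54]. Speed limits (rad/s): [2.39, 2.39, 3.01, 3.14, 3.14, 3.14].

## Interface

Orientations are given as a rotation vector (axis times angle).
In Python, from workcell import ctrl gives the robot as it stands.
- The arm moves only by the tool move_arm, never from a script. Its argument "increments" is one flat list of numbers, 5 for each row, row after row: the closure in counts, from 0 (fully open) to 255 (shut), then the shift along the tool's x, y, z in mm, then the turn about the tool's z in degrees. In form: [grip, dx, dy, dz, yaw, grip, dx, dy, dz, yaw, ...]. A call has 1 to 12 rows; each row is the pose to reach, as a shift and turn from the pose measured when the call began, along the tool's axes at that moment; what a row does not reach only later rows make up. A row lasts 1/8 s, in which the tool goes at most 62.5 mm and 10.7 degrees, less where a joint would pass 70% of its speed; a pose out of reach is approached as far as the arm can. A call with a gripper value outside its range is refused whole. The fingers move at their own pace and stop on an object; the grip force is fixed at half the most. Time passes only in rows, so rows that repeat a pose let the fingers close. It gives the time, the measured TCP pose, the force and the opening at its end, in the units of the state.
- ctrl.get_obs(): the state, without advancing time (a new reading comes with each control period).
- ctrl.get_image(name): name is "scene" or "top"; returns a dict with "frame" (384x512x3 uint8, red, green, blue), "vertical_fov" (degrees; the focal length in pixels is half the picture's height over the tangent of half this angle, whatever the lens; pixels are square), "cx", "cy" (the principal point, pixels), "pose" (4x4, takes a point from camera to world coordinates). Camera axes: x right, y down, z forward; pixel columns grow to the right and rows downward; lengths in mm; the calibration is good to about 2 mm. A picture is of the moment at which its call begins. There is no depth.
- ctrl.close_job(): hands the job in, once; it reports no verdict.
The state is a dict: "t": time; "qpos": joint angles; "qvel": joint speeds; "joint_torque": joint torques, N m; "ee_pos": TCP position; "orientation": TCP orientation; "ft_force": force on the tool from outside, world axes, zero at the start; "moment": the same for the moment, N m; "width": finger opening in mm.
Only numpy, scipy, OpenCV 4.12 (cv2) and the standard library are available. Lean on these libraries where they do the work, as an engineer would, in place of code of your own. Each camera call takes 0.05 s, during which the arm holds its last target.

## Working session

There is one attempt and no reset: what is moved stays moved. The work goes in short steps, Python scripts to look and compute and a tool call to move; the robot and the scene stay as the last step left them, time stands still between calls to the robot, and variables do not carry over. Pictures are saved under pics/ and viewed, and the job is handed in when it is done.

Besides the shell and the picture viewer there is one more tool, called after "Call:" by a JSON object that holds its "fn" and its "kwargs". move_arm: Moves the arm, as the interface text tells. Its arguments: {"type":"object","properties":{"increments":{"type":"array","items":{"type":"number"}}},"required":["increments"]}

```bash
mkdir -p pics; ls; cat > h.py <<'E'
import numpy as np, cv2
from workcell import ctrl
def snap(name,out):
    im=ctrl.get_image(name); cv2.imwrite('pics/'+out,cv2.cvtColor(im['frame'],cv2.COLOR_RGB2BGR))
    np.savez('pics/'+out[:-4]+'.npz',**im); return im
def K(im):
    f=im['frame'].shape[0]/2/np.tan(np.radians(im['vertical_fov'])/2); return f,float(im['cx']),float(im['cy'])
def ray(im,u,v,z):
    f,cx,cy=K(im);P=np.array(im['pose']);d=P[:3,:3]@np.array([(u-cx)/f,(v-cy)/f,1]);o=P[:3,3]
    return o+d*(z-o[2])/d[2]
def proj(im,p):
    f,cx,cy=K(im);P=np.array(im['pose']);c=P[:3,:3].T@(np.asarray(p,float)-P[:3,3]);return cx+f*c[0]/c[2],cy+f*c[1]/c[2]
def load(n): return {k:v for k,v in np.load('pics/'+n).items()}
E
python3 - <<'E'
from h import *
for n in('scene','top'):
    im=snap(n,n+'0.png'); print(n,K(im),im['vertical_fov'],np.round(im['pose'],3).tolist(), [k for k in im])
    cv2.imwrite('pics/'+n+'0b.png',cv2.resize(cv2.imread('pics/'+n+'0.png'),(768,576),interpolation=cv2.INTER_CUBIC))
print(ctrl.get_obs())
E
```

```text
pics
scene (np.float64(362.3624771417084), 249.72212812447603, 194.2331373963591) 55.83431279050257 [[-0.404, 0.525, -0.749, 1260.316], [0.915, 0.221, -0.338, 308.083], [-0.012, -0.822, -0.57, 639.469], [0.0, 0.0, 0.0, 1.0]] ['frame', 'vertical_fov', 'cx', 'cy', 'pose']
top (np.float64(371.3709251192839), 251.2476828257065, 191.66418436173626) 54.67822746717097 [[-0.01, -0.983, 0.185, 353.046], [-1.0, 0.01, 0.001, 11.583], [-0.002, -0.185, -0.983, 1090.62], [0.0, 0.0, 0.0, 1.0]] ['frame', 'vertical_fov', 'cx', 'cy', 'pose']
{'t': 0.1, 'qpos': array([-1.26298776e+00,  4.23751870e-01,  1.63061488e+00, -2.31504394e-05,
        1.08860204e+00, -1.90183242e-02]), 'qvel': array([ 3.34478085e-05, -1.45280132e-03, -2.08277903e-03, -4.23475634e-04,
       -9.43561725e-04, -9.30353758e-04]), 'joint_torque': array([-4.18816417e-04, -5.45616746e+01, -2.74324751e+01,  6.45583891e-02,
        1.87479600e-02, -2.61032847e-05]), 'ee_pos': array([ 200.50356285, -591.43036241,  221.98675839]), 'orientation': array([-3.09839592e+00, -5.10892234e-01,  3.42768515e-04]), 'ft_force': array([ 0.2574453 ,  0.37001899, -0.39083598]), 'moment': array([ 0.05209323, -0.00664924,  0.01847033]), 'width': 87.7547966589149}
```

View pics/scene0b.png

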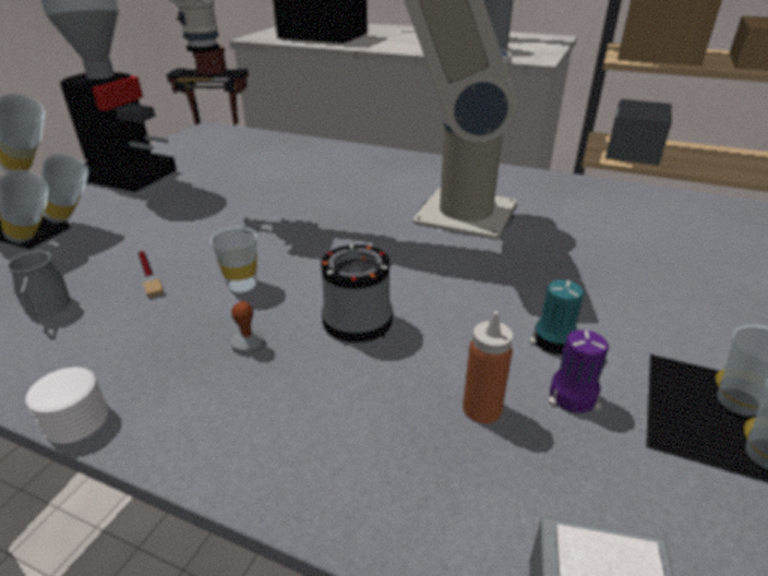

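View pics/top0b.png

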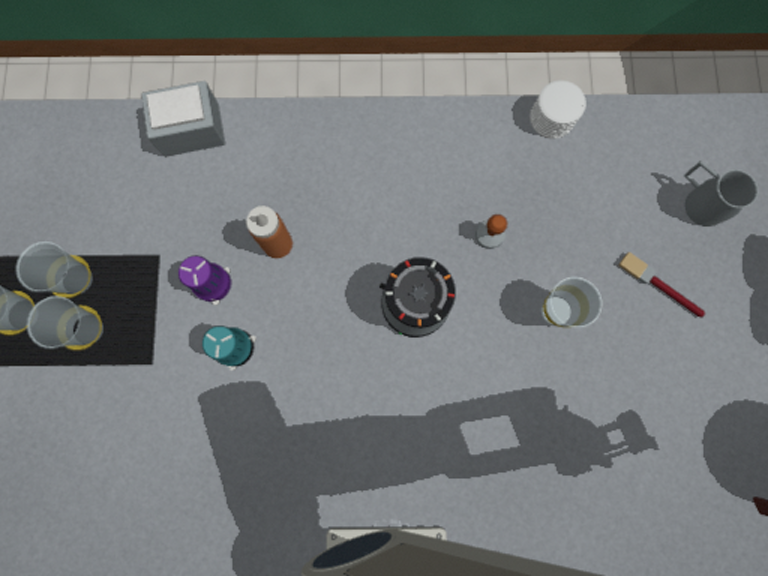

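The top view shows the teal cup at about (220,342), the purple look-alike at (200,275), the base at (420,293) and the bottle at (268,230). I'll zoom in.

```bash
python3 - <<'E'
from h import *
t=cv2.imread('pics/top0.png'); s=cv2.imread('pics/scene0.png')
def crop(a,x,y,w,h,k,o): cv2.imwrite('pics/'+o,cv2.resize(a[y:y+h,x:x+w],None,fx=k,fy=k,interpolation=cv2.INTER_CUBIC))
crop(t,125,205,60,50,10,'c1.png'); crop(t,240,160,75,70,8,'c2.png')
crop(s,340,175,75,75,8,'c3.png'); crop(s,205,150,65,80,7,'c4.png')
E
```

```text
(no output)
```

View pics/c1.png

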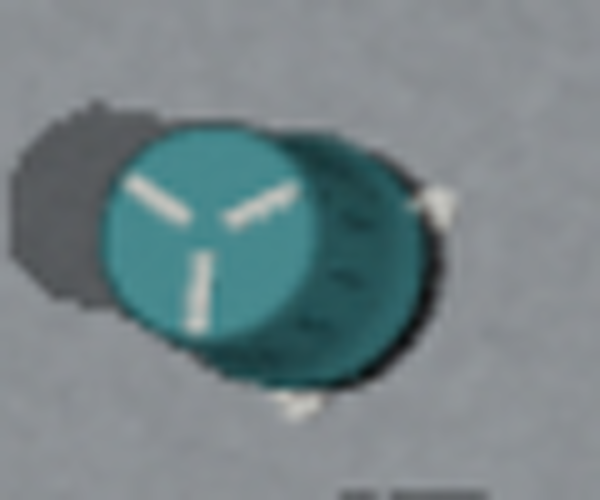

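View pics/c2.png

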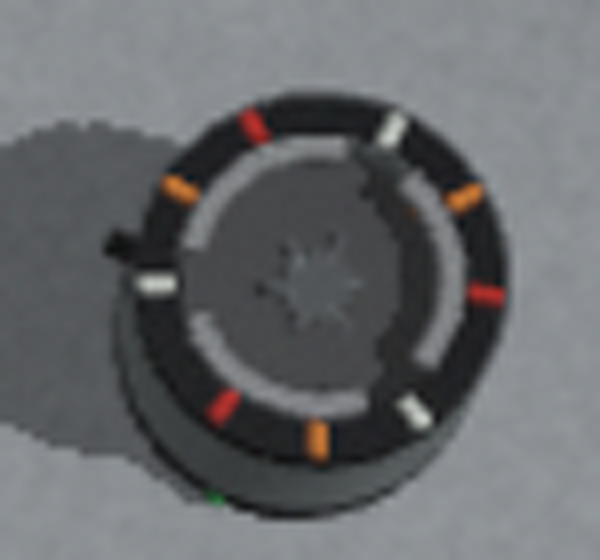

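View pics/c3.png

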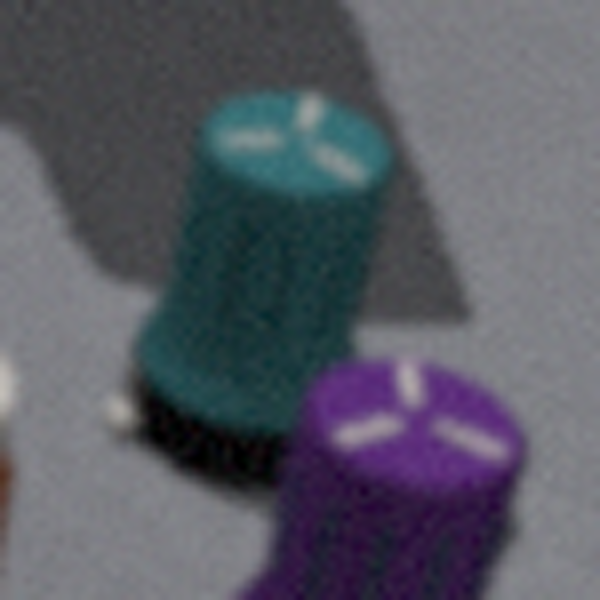

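View pics/c4.png

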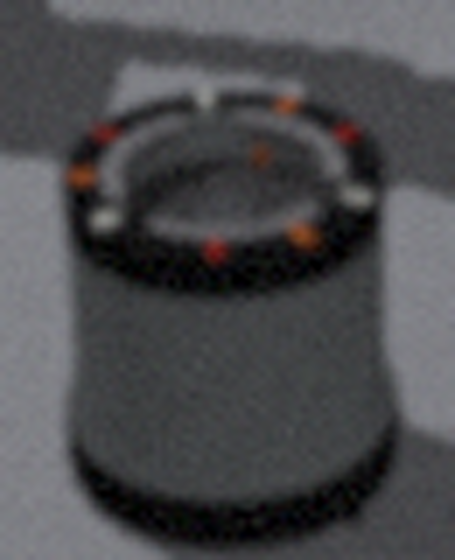

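```bash
cat > fit.py <<'E'
from h import *
from scipy.optimize import least_squares
T=load('top0.npz');S=load('scene0.npz')
def px(l,x,y,k): return [((u+.5)/k-.5+x,(v+.5)/k-.5+y) for u,v in l]
wt=px([(392,128),(155,284),(415,412)],240,160,8);ot=px([(180,188),(466,198),(317,440)],240,160,8);rt=px([(255,127),(487,294),(224,408)],240,160,8)
ws=px([(205,97),(357,196),(104,219)],205,150,7);os_=px([(288,103),(82,177),(303,236)],205,150,7);rs=px([(105,131),(347,131),(217,252)],205,150,7)
def assoc(im,pts,model):
    P=np.array([proj(im,m) for m in model]);out=[]
    for p in pts:
        d=P-np.array(p);i=np.argmin((d**2).sum(1));out+=list(d[i])
    return out
def ring(x,y,z,r,a): return [(x+r*np.cos(a+k*2*np.pi/3),y+r*np.sin(a+k*2*np.pi/3),z) for k in range(3)]
def bres(p,use):
    r=[]
    for im,w,o,d in use:
        for pts,da in((w,0),(o,-35),(d,-70)): r+=assoc(im,pts,ring(p[0],p[1],135,54,p[2]+np.radians(da)))
    return r
def best(f,x0,angs):
    return min((least_squares(f,[*x0,a]) for a in angs),key=lambda s:s.cost)
c0=ray(T,279.5,195,135)[:2]
A=np.radians(np.arange(0,120,10))
ut=(T,wt,ot,rt);us=(S,ws,os_,rs)
for n,u in(('both',[ut,us]),('top',[ut]),('scene',[us])):
    s=best(lambda p:bres(p,u),c0,A);print('base',n,s.x[:2].round(2),np.degrees(s.x[2])%120,np.abs(s.fun).max(),np.sqrt((s.fun**2).mean()))
# cup
lt=px([(157,200),(262,205),(200,293)],125,205,10); gt=px([(452,205),(297,418)],125,205,10)
ls=px([(250,139),(311,109),(341,164)],340,175,8); gs=px([(110,414)],340,175,8)
def ell(img,off,lo):
    pass
def cres(p,use):
    r=[]
    for im,l,g in use:
        r+=assoc(im,l,ring(p[0],p[1],118,17.5,p[2]))+assoc(im,g,ring(p[0],p[1],6,44,p[2]))
    return r
c0=ray(T,146,228,118)[:2]
for n,u in(('both',[(T,lt,gt),(S,ls,gs)]),('top',[(T,lt,gt)]),('toplines',[(T,lt,[])]),('toplugs',[(T,[],gt)]),('scene',[(S,ls,gs)])):
    s=best(lambda p:cres(p,u),c0,A);print('cup',n,s.x[:2].round(2),np.degrees(s.x[2])%120,np.abs(s.fun).max(),np.round(s.fun,2))
# disc edge via colour segmentation
for n,im in(('top',T),('scene',S)):
    h=cv2.cvtColor(im['frame'],cv2.COLOR_RGB2HSV)
    x,y=(146,228) if n=='top' else (377,192)
    print(n,h[int(y),int(x)])
    m=((h[...,0]>85)&(h[...,0]<97)&(h[...,1]>90)&(h[...,2]>115)).astype('u1')
    m=cv2.morphologyEx(m,cv2.MORPH_CLOSE,np.ones((5,5)))
    k,L,st,ce=cv2.connectedComponentsWithStats(m)
    i=1+np.argmax(st[1:,4]);print(st[i],ce[i],ray(im,*ce[i],118))
E
python3 fit.py
```

```text
base both [525.73 -61.96] 92.75044084470701 0.806228268617275 0.35959076278963886
base top [526.5  -62.14] 92.70155346865573 0.3469389639262772 0.14535647930913623
base scene [523.51 -62.52] 92.808927398335 0.609367452611508 0.2785723313914967
cup both [441.93 291.27] 55.374890607151535 1.0064841510997269 [-0.53 -0.13  0.45  0.19 -0.34  1.01  0.03 -0.08 -0.11  0.43 -0.78  0.5
  0.01  0.65  0.14  0.55 -0.38  0.57]
cup top [442.74 291.01] 55.23045534722926 0.6952340409914939 [-0.4  -0.45  0.57 -0.1  -0.24  0.7   0.14 -0.32 -0.05  0.14]
cup toplines [442.87 290.94] 56.61250334290227 0.6532999194241995 [-0.47 -0.37  0.53 -0.3  -0.05  0.65]
cup toplugs [442.57 291.07] 54.96953403244168 0.20255226844449226 [ 0.14 -0.2  -0.14  0.2 ]
cup scene [438.97 291.42] 56.03368862071665 0.510834877154366 [-0.51 -0.05  0.15  0.05  0.41 -0.09 -0.06  0.05]
top [ 92 128 141]
[136 218  20  21 340] [145.51470588 227.89705882] [442.61591502 290.06548289 118.        ]
scene [ 93 102 123]
[367 187  20  11 138] [376.21014493 192.2173913 ] [442.39371389 289.59579852 118.        ]
```

```bash
cat >> h.py <<'E'
from scipy.spatial.transform import Rotation as Ro
def st():
    o=ctrl.get_obs();R=Ro.from_rotvec(o['orientation']).as_matrix()
    print('t',round(o['t'],3),'tcp',o['ee_pos'].round(2),'jaw',round(np.degrees(np.arctan2(R[1,1],R[0,1])),2),'z',R[:,2].round(4),'F',o['ft_force'].round(1),'M',o['moment'].round(2),'w',round(o['width'],1),'q',o['qpos'].round(3))
    return o,R
def rel(*pts):
    o,R=st()
    for p in pts: print(p,'->',(R.T@(np.array(p)-o['ee_pos'])).round(1))
E
python3 - <<'E'
from h import *
T=load('top0.npz')
g=lambda u,v,z:ray(T,u/1.5,v/1.5,z).round(0)
print('purple',g(195,272,118),'bottle',g(264,215,180),g(275,245,5),'drink',g(576,300,115),'tamper',g(491,238,5))
rel((430,-250,300),(430,0,300),(441.3,290.8,300),(441.3,290.8,150),(441.3,290.8,62))
E
```

```text
purple [568. 337. 118.] bottle [653. 204. 180.] [647. 217.   5.] drink [ 511. -341.  115.] tamper [ 657. -219.    5.]
t 0.1 tcp [ 200.5  -591.43  221.99] jaw -71.27 z [-4.0e-04  1.3e-03 -1.0e+00] F [ 0.3  0.4 -0.4] M [ 0.05 -0.01  0.02] w 87.8 q [-1.263  0.424  1.631 -0.     1.089 -0.019]
(430, -250, 300) -> [ 327.  -249.8  -77.7]
(430, 0, 300) -> [ 407.2 -486.5  -77.3]
(441.3, 290.8, 300) -> [ 511.3 -758.3  -77. ]
(441.3, 290.8, 150) -> [ 511.3 -758.1   73. ]
(441.3, 290.8, 62) -> [ 511.3 -758.   161. ]
```

Call:
{"fn": "move_arm", "kwargs": {"increments": [0,82,-62,-40,0,0,164,-125,-77,0,0,245,-187,-77,0,0,327,-250,-77,0,0,347,-309,-77,0,0,367,-368,-77,0,0,387,-427,-77,0,0,407,-486,-77,0,0,433,-545,-77,0,0,459,-604,-77,0,0,485,-663,-77,0,0,511,-722,-77,0]}}

```text
t: 1.6
ee_pos: [435.1, 96.6, 298.7]
orientation: [-3.099, -0.511, -0.0]
ft_force: [1.3, -0.7, 0.2]
width: 87.9
```

```bash
python3 - <<'E'
from h import *
rel((441.3,290.8,300),(441.3,290.8,140))
E
```

```text
t 1.6 tcp [435.06  96.58 298.7 ] jaw -71.27 z [-1.0e-04  1.2e-03 -1.0e+00] F [ 1.3 -0.7  0.2] M [-0.05 -0.03  0.06] w 87.9 q [1.910e-01 5.800e-02 1.927e+00 1.000e-03 1.156e+00 1.434e+00]
(441.3, 290.8, 300) -> [  68.3 -181.9   -1.1]
(441.3, 290.8, 140) -> [  68.2 -181.7  158.9]
```

Call:
{"fn": "move_arm", "kwargs": {"increments": [0,23,-60,0,0,0,46,-120,0,0,0,68,-182,0,0,0,68,-182,0,0,0,68,-182,60,0,0,68,-182,120,0,0,68,-182,159,0,0,68,-182,159,0,0,68,-182,159,0]}}

```text
t: 2.72
ee_pos: [441.9, 290.9, 141.2]
orientation: [-3.098, -0.51, -0.002]
ft_force: [-0.3, -0.1, 0.5]
width: 87.8
```

```bash
python3 - <<'E'
from h import *
rel((441.3,290.8,140),(441.3,290.8,62))
for n,b in(('top',(105,170,110,90)),('scene',(320,130,110,90))):
    snap(n,n+'1.png');x,y,w,h=b
    cv2.imwrite('pics/%s1c.png'%n,cv2.resize(cv2.imread('pics/%s1.png'%n)[y:y+h,x:x+w],None,fx=6,fy=6,interpolation=cv2.INTER_CUBIC))
E
```

```text
t 2.725 tcp [441.89 290.93 141.24] jaw -71.3 z [ 0.0012  0.0019 -1.    ] F [-0.3 -0.1  0.5] M [ 0.02  0.05 -0.01] w 87.8 q [5.590e-01 3.980e-01 1.902e+00 1.000e-03 8.400e-01 1.803e+00]
(441.3, 290.8, 140) -> [-0.6 -0.1  1.2]
(441.3, 290.8, 62) -> [-0.7  0.1 79.2]
```

View pics/top1c.png

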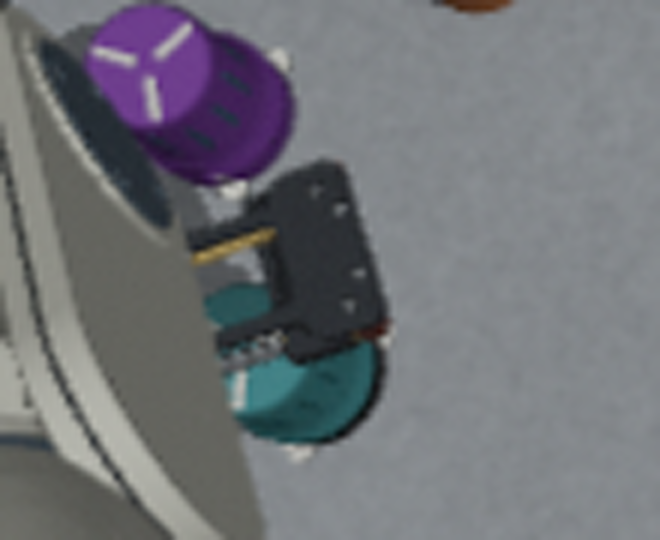

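View pics/scene1c.png

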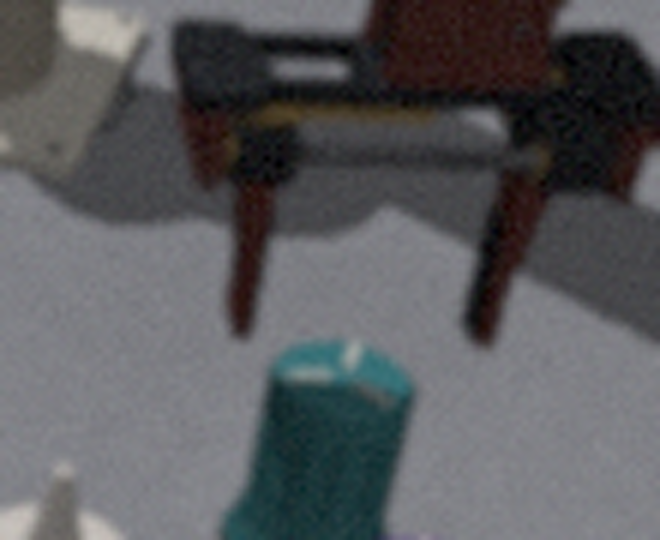

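The fingers straddle the teal cup, with tips in the scene crop at about (241,333) and (482,340) and the cup top at (343,365). The purple cup is clear. I'll compare the projected TCP with these.

```bash
python3 - <<'E'
from h import *
S=load('scene1.npz')
j=np.array([.3206,-.947,0])
for s in(-1,0,1):
    u,v=proj(S,np.array([441.9,290.9,141.2])+s*j*48);print(((u-320)*6).round(0),((v-130)*6).round(0))
u,v=proj(S,[441.9,290.9,118]);print(((u-320)*6).round(0),((v-130)*6).round(0))
E
```

```text
470.0 332.0
351.0 327.0
233.0 323.0
341.0 373.0
```

Call:
{"fn": "move_arm", "kwargs": {"increments": [0,0,0,40,0,0,0,0,79,0,0,0,0,79,0,255,0,0,79,0,255,0,0,79,0,255,0,0,79,0,255,0,0,79,0,255,0,0,79,0,255,0,0,79,0,255,0,0,79,0]}}

```text
t: 4.08
ee_pos: [443.3, 292.0, 64.2]
orientation: [-3.097, -0.51, -0.008]
ft_force: [0.1, -1.4, 8.9]
width: 60.1
```

```bash
python3 - <<'E'
from h import *
rel((441.3,290.8,260))
E
```

```text
t 4.075 tcp [443.28 292.04  64.21] jaw -71.29 z [ 0.0046  0.0039 -1.    ] F [ 0.1 -1.4  8.9] M [-0.29  0.07 -0.01] w 60.1 q [5.600e-01 5.270e-01 1.932e+00 1.000e-03 6.760e-01 1.803e+00]
(441.3, 290.8, 260) -> [-1.200e+00  1.000e-01 -1.958e+02]
```

Call:
{"fn": "move_arm", "kwargs": {"increments": [255,0,0,-10,0,255,0,0,-50,0,255,0,0,-110,0,255,0,0,-170,0,255,0,0,-206,0,255,0,0,-206,0,255,0,0,-206,0]}}

```text
t: 4.95
ee_pos: [441.3, 290.6, 268.8]
orientation: [-3.098, -0.51, -0.005]
ft_force: [0.0, 0.5, -3.2]
width: 59.4
```

```bash
python3 - <<'E'
from h import *
rel((441.3,290.8,270))
for n,b in(('top',(85,150,110,90)),('scene',(320,90,110,90))):
    snap(n,n+'2.png');x,y,w,h=b
    cv2.imwrite('pics/%s2c.png'%n,cv2.resize(cv2.imread('pics/%s2.png'%n)[y:y+h,x:x+w],None,fx=6,fy=6,interpolation=cv2.INTER_CUBIC))
E
```

```text
t 4.95 tcp [441.3  290.6  268.77] jaw -71.28 z [ 0.0025  0.0027 -1.    ] F [ 0.   0.5 -3.2] M [ 0.01 -0.05 -0.05] w 59.4 q [5.590e-01 2.250e-01 1.801e+00 1.000e-03 1.112e+00 1.803e+00]
(441.3, 290.8, 270) -> [ 0.1 -0.2 -1.2]
```

View pics/top2c.png

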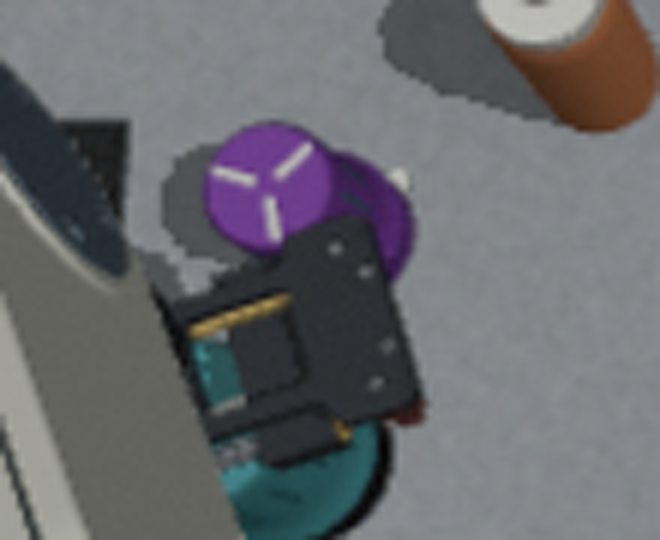

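View pics/scene2c.png

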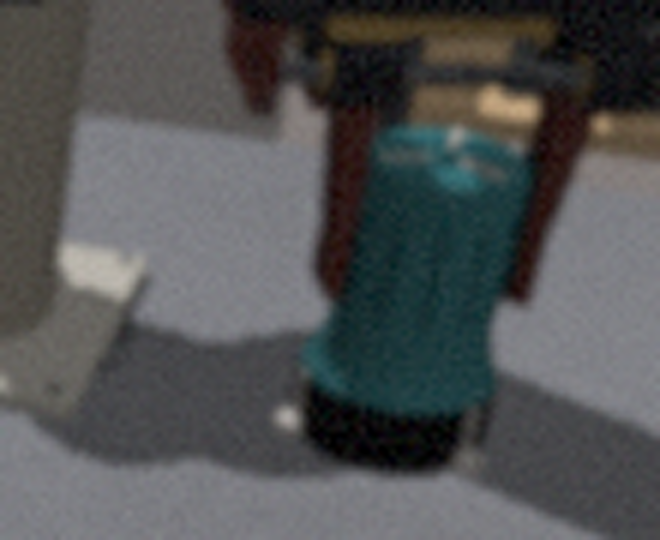

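```bash
python3 - <<'E'
from h import *
rel((525.3,-62.2,270))
E
```

```text
t 5.05 tcp [441.14 290.49 268.02] jaw -71.28 z [ 0.0011  0.0018 -1.    ] F [ 0.4 -0.  -3.5] M [ 0.06 -0.05 -0.02] w 60.0 q [5.590e-01 2.270e-01 1.801e+00 1.000e-03 1.112e+00 1.803e+00]
(525.3, -62.2, 270) -> [-33.5 361.   -2.5]
```

Call:
{"fn": "move_arm", "kwargs": {"increments": [255,-4,45,-2,-4,255,-9,90,-2,-9,255,-13,135,-2,-14,255,-17,180,-2,-18,255,-21,225,-2,-23,255,-25,270,-2,-28,255,-29,315,-2,-33,255,-33,361,-2,-37.4,255,-33.5,361,-2.5,-37.4,255,-33.5,361,-2.5,-37.4]}}

```text
t: 6.3
ee_pos: [524.4, -61.8, 268.6]
orientation: [-2.771, -1.474, 0.001]
ft_force: [0.3, -0.3, -2.9]
width: 59.5
```

```bash
python3 - <<'E'
from h import *
rel((525.3,-62.2,270))
for n,b in(('top',(225,130,110,90)),('scene',(180,70,110,120))):
    snap(n,n+'3.png');x,y,w,h=b
    cv2.imwrite('pics/%s3c.png'%n,cv2.resize(cv2.imread('pics/%s3.png'%n)[y:y+h,x:x+w],None,fx=5,fy=5,interpolation=cv2.INTER_CUBIC))
E
```

```text
t 6.3 tcp [524.36 -61.83 268.55] jaw -33.96 z [-0.0018  0.0026 -1.    ] F [ 0.3 -0.3 -2.9] M [-0.03 -0.02  0.04] w 59.5 q [-0.141  0.228  1.798  0.003  1.118  0.45 ]
(525.3, -62.2, 270) -> [ 0.2  1.  -1.5]
```

View pics/top3c.png

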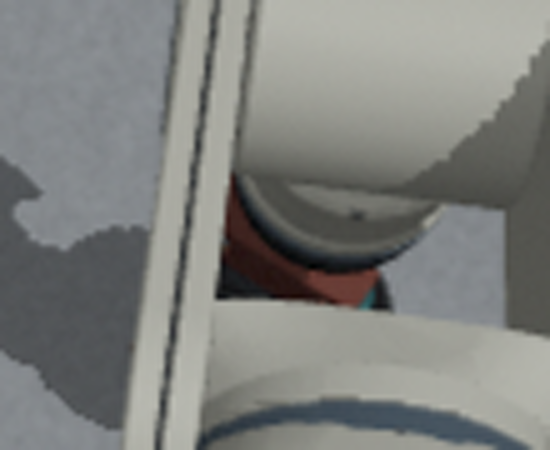

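View pics/scene3c.png

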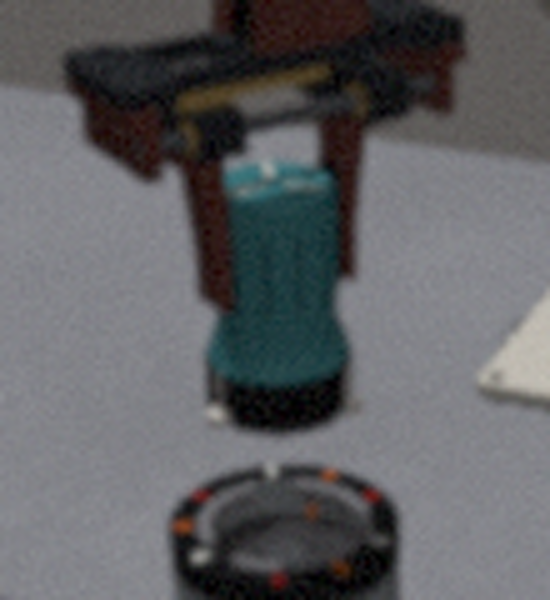

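Call:
{"fn": "move_arm", "kwargs": {"increments": [255,0,1,30,0,255,0,1,58,0,255,0,1,58,0,255,0,1,58,0]}}

```text
t: 6.9
ee_pos: [526.0, -61.0, 212.1]
orientation: [-2.77, -1.479, -0.002]
ft_force: [0.4, -0.3, -3.9]
width: 59.7
```

```bash
python3 - <<'E'
from h import *
rel((525.3,-62.2,210))
fs=[]
for i in range(3):
    im=snap('scene','scene4.png');fs.append(im['frame'].astype(float))
f=np.mean(fs,0);im['frame']=f.astype('u1');np.savez('pics/scene4.npz',**im)
a=cv2.cvtColor(f.astype('u1'),cv2.COLOR_RGB2BGR)[105:195,195:275]
cv2.imwrite('pics/scene4c.png',cv2.resize(a,None,fx=6.6,fy=6.6,interpolation=cv2.INTER_CUBIC))
E
```

```text
t 6.9 tcp [525.97 -60.97 212.05] jaw -33.8 z [ 4.0e-04  2.2e-03 -1.0e+00] F [ 0.4 -0.3 -3.9] M [-0.11 -0.01  0.  ] w 59.7 q [-0.139  0.297  1.85   0.003  0.995  0.449]
(525.3, -62.2, 210) -> [-1.4  0.1  2.1]
```

View pics/scene4c.png

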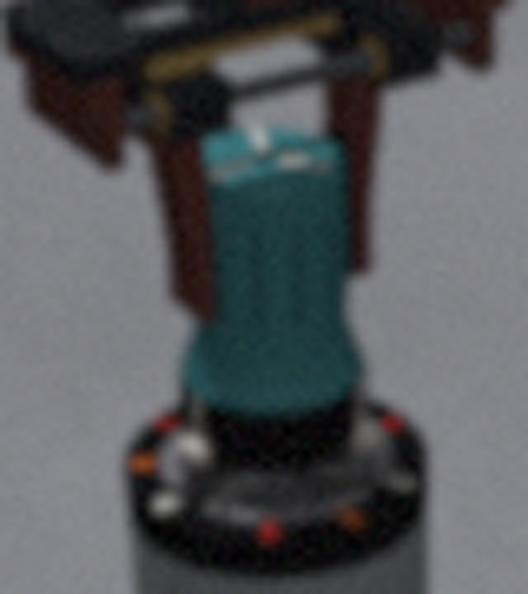

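```bash
cat > fit2.py <<'E'
from h import *
from fit import assoc,ring,best,px,least_squares
im=load('scene4.npz')
l=px([(258,137),(233,168),(291,158)],195,105,6.6);g=px([(190,449),(366,438)],195,105,6.6)
for z in(146,148,150):
  for lr in (17.5,19):
   for gr in (42,):
    f=lambda p,w=1:assoc(im,l,ring(p[0],p[1],z+118,lr,p[2]))+assoc(im,g,ring(p[0],p[1],z+6,gr,p[2]))
    s=best(f,(524,-62),np.radians(np.arange(0,120,10)))
    print(z,lr,s.x[:2].round(2),np.degrees(s.x[2])%120,s.fun.round(2))
for n,f in(('lines',lambda p:assoc(im,l,ring(p[0],p[1],148+118,18.5,p[2]))),('lugs',lambda p:assoc(im,g,ring(p[0],p[1],154,42,p[2])))):
    s=best(f,(524,-62),np.radians(np.arange(60,120,10)));print(n,s.x[:2].round(2),np.degrees(s.x[2])%120)
E
python3 fit2.py | tail -9
```

```text
[367 187  20  11 138] [376.21014493 192.2173913 ] [442.39371389 289.59579852 118.        ]
146 17.5 [519.4  -66.03] 91.87586023353421 [-0.22 -0.06 -1.49  0.05  2.02  0.69 -0.73 -0.06  0.41 -0.71]
146 19 [519.33 -66.06] 91.90676584431982 [-0.29 -0.31 -1.99  0.2   2.58  0.77 -0.73 -0.07  0.41 -0.73]
148 17.5 [522.87 -64.28] 91.91631532415258 [-0.24 -0.16 -1.52 -0.03  2.05  0.6  -0.79  0.06  0.49 -0.61]
148 19 [522.8  -64.32] 91.94692131386287 [-0.31 -0.42 -2.02  0.12  2.61  0.68 -0.78  0.05  0.49 -0.63]
150 17.5 [526.33 -62.54] 91.95776155037512 [-0.25 -0.27 -1.55 -0.12  2.08  0.51 -0.84  0.19  0.56 -0.51]
150 19 [526.27 -62.58] 91.98800839180339 [-0.32 -0.52 -2.06  0.04  2.64  0.59 -0.84  0.18  0.56 -0.52]
lines [521.92 -65.01] 92.67296679764377
lugs [523.42 -62.88] 90.0939479172381
```

Call:
{"fn": "move_arm", "kwargs": {"increments": [255,0,0,5,0,255,0,0,10,0,255,0,0,13,0,255,0,0,16,0,255,0,0,18,0,255,0,0,20,0,255,0,0,20,0]}}

```text
t: 7.92
ee_pos: [526.2, -61.4, 192.3]
orientation: [-2.771, -1.478, -0.003]
ft_force: [0.5, -0.0, -3.5]
width: 59.7
```

```bash
python3 - <<'E'
from h import *
rel((526,-61,192))
im=snap('scene','scene5.png')
a=cv2.imread('pics/scene5.png')[105:195,195:275]
cv2.imwrite('pics/scene5c.png',cv2.resize(a,None,fx=6.6,fy=6.6,interpolation=cv2.INTER_CUBIC))
E
```

```text
t 7.925 tcp [526.18 -61.39 192.29] jaw -33.84 z [ 0.0014  0.002  -1.    ] F [ 0.5 -0.  -3.5] M [-0.06 -0.04 -0.03] w 59.7 q [-0.14   0.324  1.866  0.003  0.951  0.449]
(526, -61, 192) -> [ 0.2 -0.4  0.3]
```

View pics/scene5c.png

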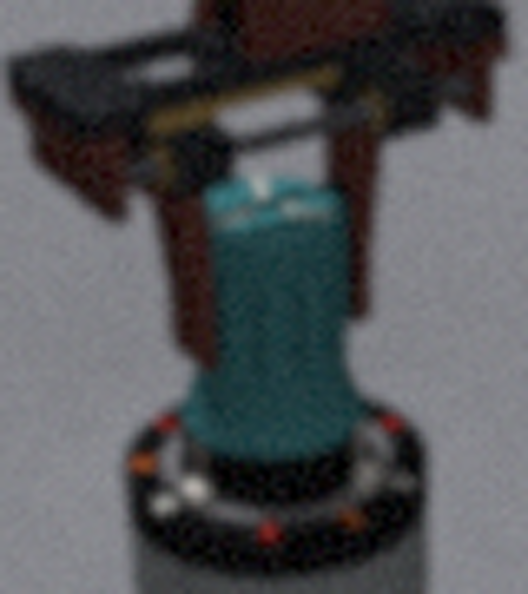

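The left lug at (194,487) and right lug at (372,470) line up radially with the white marks at (165,502) and (402,481). There is no contact yet, so I'll keep lowering.

Call:
{"fn": "move_arm", "kwargs": {"increments": [255,0,0,3,0,255,0,0,6,0,255,0,0,8,0,255,0,0,10,0,255,0,0,12,0,255,0,0,12,0]}}

```text
t: 8.72
ee_pos: [526.2, -61.4, 180.2]
orientation: [-2.771, -1.478, -0.003]
ft_force: [0.6, 0.5, -2.8]
width: 59.9
```

```bash
python3 - <<'E'
from h import *
rel((526,-61,177))
E
```

```text
t 8.725 tcp [526.16 -61.36 180.23] jaw -33.83 z [ 0.0012  0.002  -1.    ] F [ 0.6  0.5 -2.8] M [-0.08 -0.01 -0.03] w 59.9 q [-0.14   0.341  1.874  0.003  0.925  0.449]
(526, -61, 177) -> [ 0.2 -0.3  3.2]
```

Call:
{"fn": "move_arm", "kwargs": {"increments": [255,0,0,1,0,255,0,0,2,0,255,0,0,3,0,255,0,0,4,0,255,0,0,5,0,255,0,0,5,0]}}

```text
t: 9.48
ee_pos: [526.3, -61.5, 177.2]
orientation: [-2.771, -1.478, -0.004]
ft_force: [-6.8, -0.2, 16.8]
width: 59.7
```

```bash
python3 - <<'E'
from h import *
rel((526,-61,177))
im=snap('scene','scene6.png')
a=cv2.imread('pics/scene6.png')[105:195,195:275]
cv2.imwrite('pics/scene6c.png',cv2.resize(a,None,fx=6.6,fy=6.6,interpolation=cv2.INTER_CUBIC))
E
```

```text
t 9.475 tcp [526.29 -61.49 177.16] jaw -33.84 z [ 0.0017  0.0019 -1.    ] F [-6.8 -0.2 16.8] M [0.26 1.35 0.08] w 59.7 q [-0.14   0.345  1.877  0.003  0.918  0.449]
(526, -61, 177) -> [ 0.2 -0.5  0.2]
```

View pics/scene6c.png

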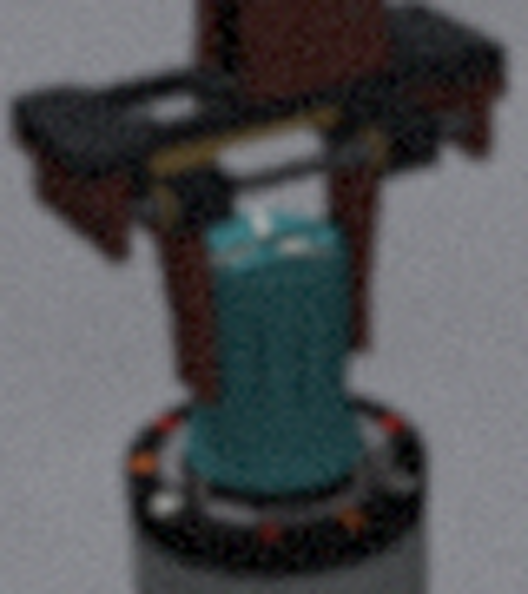

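Call:
{"fn": "move_arm", "kwargs": {"increments": [255,-0.4,-0.6,0.8,0,255,-0.8,-1.2,0.8,0,255,-0.8,-1.2,0.8,0]}}

```text
t: 9.9
ee_pos: [525.9, -61.6, 177.2]
orientation: [2.772, 1.478, 0.007]
ft_force: [0.8, -0.3, 6.4]
width: 59.5
```

```bash
python3 - <<'E'
from h import *
rel((526,-61,177))
E
```

```text
t 9.9 tcp [525.93 -61.57 177.23] jaw -33.85 z [ 0.0041  0.0018 -1.    ] F [ 0.8 -0.3  6.4] M [ 0.23  0.04 -0.03] w 59.5 q [-0.14   0.344  1.879  0.003  0.915  0.449]
(526, -61, 177) -> [ 0.5 -0.3  0.2]
```

Call:
{"fn": "move_arm", "kwargs": {"increments": [255,0,0,0.5,4,255,0,0,0.5,8,255,0,0,0.5,12,255,0,0,0.5,16,255,0,0,0.5,20,255,0,0,0.5,20]}}

```text
t: 10.65
ee_pos: [525.9, -61.3, 177.2]
orientation: [-2.986, -0.974, -0.007]
ft_force: [-1.4, 1.5, 7.0]
width: 59.8
```

```bash
python3 - <<'E'
from h import *
rel((525.9,-61.6,177.2))
im=snap('scene','scene7.png')
a=cv2.imread('pics/scene7.png')[105:195,195:275]
cv2.imwrite('pics/scene7c.png',cv2.resize(a,None,fx=6.6,fy=6.6,interpolation=cv2.INTER_CUBIC))
E
```

```text
t 10.65 tcp [525.89 -61.34 177.18] jaw -53.88 z [ 0.004   0.0021 -1.    ] F [-1.4  1.5  7. ] M [0.5  0.52 0.11] w 59.8 q [-0.14   0.344  1.879  0.003  0.915  0.798]
(525.9, -61.6, 177.2) -> [-0.1  0.2 -0. ]
```

View pics/scene7c.png

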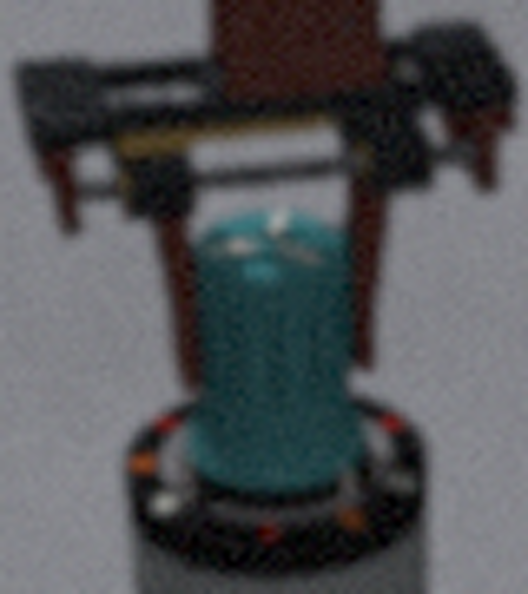

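Call:
{"fn": "move_arm", "kwargs": {"increments": [255,0,0,0.5,4,255,0,0,0.5,8,255,0,0,0.5,12,255,0,0,0.5,15,255,0,0,0.5,15,255,0,0,0.5,15]}}

```text
t: 11.45
ee_pos: [526.3, -61.4, 177.2]
orientation: [-3.087, -0.577, -0.008]
ft_force: [-1.6, -0.4, 5.7]
width: 59.4
```

```bash
python3 - <<'E'
from h import *
rel((525.9,-61.6,177.2))
fs=[ctrl.get_image('scene') for i in range(3)]
im=fs[0];im['frame']=np.mean([f['frame'].astype(float) for f in fs],0).astype('u1');np.savez('pics/scene8.npz',**im)
a=cv2.cvtColor(im['frame'],cv2.COLOR_RGB2BGR)[130:195,205:270]
cv2.imwrite('pics/scene8c.png',cv2.resize(a,None,fx=9,fy=9,interpolation=cv2.INTER_CUBIC))
st()
E
```

```text
t 11.45 tcp [526.27 -61.39 177.17] jaw -68.83 z [ 0.0047  0.002  -1.    ] F [-1.6 -0.4  5.7] M [0.17 0.26 0.16] w 59.4 q [-0.14   0.344  1.879  0.003  0.915  1.059]
(525.9, -61.6, 177.2) -> [-0.4  0.1 -0. ]
t 11.6 tcp [526.28 -61.41 177.19] jaw -68.83 z [ 0.0047  0.002  -1.    ] F [-0.9 -0.8  6.5] M [0.23 0.28 0.13] w 60.0 q [-0.14   0.344  1.879  0.003  0.915  1.059]
```

View pics/scene8c.png

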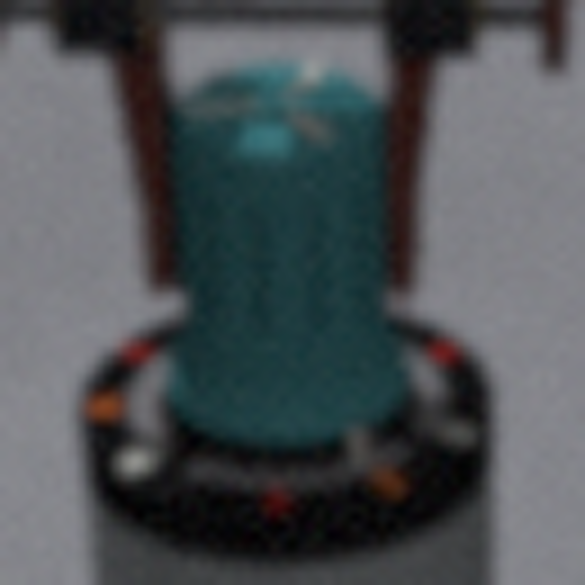

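```bash
python3 - <<'E' | tail -8
from h import *
from fit import ring,assoc,best,px
im=load('scene8.npz')
q=lambda p:tuple(int(((c-o)+.5)*9-.5) for c,o in zip(proj(im,p),(205,130)))
for a in(50.75,57.75,64.75):
    print(a,[q(p) for p in ring(523.5,-62.5,231,17.5,np.radians(a))],'collar',[q(p) for p in ring(523.5,-62.5,134,37.3,np.radians(a))][0:1],'orange',q(ring(523.5,-62.5,135,54,np.radians(57.75))[0]))
l=px([(313,72),(220,104),(310,125)],205,130,9)
s=best(lambda p:assoc(im,l,ring(p[0],p[1],231,17.5,p[2])),(523.5,-62.5),np.radians(np.arange(0,120,10)));print(s.x,np.degrees(s.x[2])%120,s.fun)
E
```

```text
top [ 92 128 141]
[136 218  20  21 340] [145.51470588 227.89705882] [442.61591502 290.06548289 118.        ]
scene [ 93 102 123]
[367 187  20  11 138] [376.21014493 192.2173913 ] [442.39371389 289.59579852 118.        ]
50.75 [(302, 129), (311, 80), (213, 103)] collar [(342, 461)] orange (388, 479)
57.75 [(309, 127), (304, 79), (213, 107)] collar [(356, 456)] orange (388, 479)
64.75 [(315, 125), (297, 78), (213, 110)] collar [(368, 451)] orange (388, 479)
[520.39391695 -62.39879334   0.95375359] 54.64605534398949 [-0.02420947  0.40482089 -0.17455212 -0.31004411  0.19571849 -0.09025544]
```

```bash
python3 - <<'E'
from h import *
st(); print(ctrl.close_job())
E
```

```text
t 11.6 tcp [526.28 -61.41 177.19] jaw -68.83 z [ 0.0047  0.002  -1.    ] F [-0.9 -0.8  6.5] M [0.23 0.28 0.13] w 60.0 q [-0.14   0.344  1.879  0.003  0.915  1.059]
the job is handed in; nothing more can be done
None
```

I set the teal cup into the base through its entry slots, twisted it clockwise to the orange pulse mark, and handed the job in still gripping it there. The clock read 11.6 s of the 42 s allowed.

**Seating:** Contact came at TCP 177.2 mm, which puts the cup's underside at 113.0 mm, the well floor. Seating briefly showed 6.8 N sideways and 17 N upward. Moving the tool about 0.4 mm took the sideways force to nearly zero.

**Twist:**
- The jaws turned 35.0° from the slots (−33.85° to −68.83°). The final wrist moment of about 0.13 N m fits the expected spring push of 0.15 N m, and I saw no sign of a lock click.
- The white line on the cup's collar puts the cup at about 58°, against a pulse-mark angle of 57.75°.
- The lines on the closed end, partly hidden by the fingers, gave 54.6°, about 3° past the mark. I trusted the collar line and the jaw angle more.

**Disagreement:** The two cameras differed by about 3–4 mm in x for both the cup and the base, so I used values in between.

**Other objects:** I did not move the drink cup, tamper, syrup bottle or purple cup, and felt no contact with any of them. I did not take a final picture to confirm their positions.

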